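Open a pipework assembly's stop valve and cock for its pressure test

TASK

This pipework goes to its pressure test with both valves open. With the outlet cock still shut, wind the red handwheel of the main valve out, anticlockwise from above, letting your hand rise with the stem, until the valve is fully open and you feel it come up snug on its back seat: nipped up as by hand, so that it stays there, but never forced. Then swing the blue lever of the cock round until it is fully home in line with the pipe, and let go; leave the screwdriver, tape measure, bottle and marker round the pipework as they are.

Things in the scene. Friction and masses are not known exactly. Their poses are not given: they have to be found in the camera images.
- pipework: The assembly, fixed to the bench: grey plate 130 x 370 mm on wooden battens, top 28 mm up, carrying a 21 mm steel pipe along its y, axis 72 mm up, with fittings to 197 mm either way. Origin: at bench level under the plate's centre. Main valve axis upright at x 0, y +60 mm; cock pivot upright at x 0, y -85 mm; between them, at y -20 mm, a 43 mm dial gauge reaching to x -49 mm, top 94 mm up.
- handwheel: Red handwheel, 64 mm across the rim, rim 10 mm thick, white mark on one of 5 spokes. Origin: on the valve's axis at mid-rim, 160 to 162 mm above the bench at the start; z up. Anticlockwise opens it and raises it 20 mm a turn (3.2 mm per rad). Stem 10 mm thick below it. The thread's drag is 0.15 N m (more when fast) and holds it where it is left. Fully open after 2.4 to 4.6 rad from the start.
- bonnet: Brass bonnet and gland nut of the main valve, on its axis; origin 102 mm above the bench, top 30 mm higher, radius 20 mm. Inside, unseen, the stem's collar meets the back seat, whose height differs each time. From there the torque to turn the wheel climbs by about 0.1 N m, and the press on the seat by about 30 N, per 0.1 rad. 30 N is snug, over 120 N is forced. Let go, it keeps most of that press.
- cock_lever (a joint): Angle of the cock's lever about its upright pivot: 0 shut (lever across the pipe, pointing to the pipework's -x), growing anticlockwise from above to 1.571 at its stop, open (lever in line with the pipe, pointing to the pipework's -y). Drag 0.20 N m; it stays where it is left.
- lever_grip (a point): Grip point in the blue lever sleeve, 70 mm from the pivot, 112 mm above the bench. The sleeve is 14.5 mm wide, 11 mm high and 70 mm long (27 to 97 mm from the pivot). Free below it down to the pipe's top, 83 mm up, and the pipe support's top, 86 mm up.
- screwdriver: Screwdriver with red handle, 208 x 25 x 25 mm, lying in front of the pipework. Origin: centre of its underside. Leave alone.
- tape: Yellow tape measure, 68 x 80 x 31 mm, lying behind the pipework. Origin: centre of its underside. Leave alone.
- paste_bottle: Small brown bottle with red cap, 30 mm thick, 72 mm tall, standing behind the pipework. Origin: centre of its foot. Leave alone.
- marker: Yellow paint marker, 124 x 15 x 16 mm, lying off the pipework's +y end. Origin: centre of its underside. Leave alone.

How it is judged:
On the way, in this order (a step that is already met when the one before it is completed fails the run):
1. the main valve is fully open, its stem pressed on the back seat with more than 30 N, while the cock is still shut (under 0.3 rad) (contact force between back_seat_face and anything else above 30 N and value of joint cock_lever below 0.3 rad), for 0.2 s.
2. the cock's lever is at its open stop (within 0.1 rad), the main valve still on its back seat (value of joint cock_lever above 1.47 rad and contact force between back_seat_face and anything else above 15 N), for 0.2 s.
At the end, for the whole second after the job is handed in: The main valve rests snug on its back seat (over 15 N remaining), the cock's lever is within 0.1 rad of its open stop, and the four loose things are within 30 mm of where they stood, the bottle upright (all of step 2 and distance of each of screwdriver, tape, paste_bottle, marker from where it was at the start of the episode below 0.03 m and angle between paste_bottle's own z axis and vertical below 0.3 rad); the robot touches nothing.
It fails at once if the stem is forced against the back seat with more than 120 N (contact force between back_seat_face and anything else above 120 N).
It fails at once if the screwdriver is pushed more than 30 mm away (distance of screwdriver from where it was at the start of the episode above 0.03 m).
It fails at once if the tape measure is pushed more than 30 mm away (distance of tape from where it was at the start of the episode above 0.03 m).
It fails at once if the brown bottle is pushed more than 30 mm away (distance of paste_bottle from where it was at the start of the episode above 0.03 m).
It fails at once if the yellow marker is pushed more than 30 mm away (distance of marker from where it was at the start of the episode above 0.03 m).
It also fails if it takes over 72 s, if anything falls off the work surface, if the arm or the gripper's body presses on something with over 40 N, if the wrist force passes 120 N, or if a joint passes its speed limit or range.

ROBOT

A 6-joint arm with a two-finger parallel gripper is mounted at the origin on a cart in front of the work surface, level with it; the furniture and walls round the work are solid. World frame = base frame: x ahead of the robot, y to its left, z up, the work surface at z = 0. Lengths are in m, angles in rad, forces in N, time in s.
With the tool pointing down it reaches from about 0.375 to 0.9 m from the base axis. Payload 3.1 kg.
Tool frame: the origin (TCP) lies midway between the tips of the shut fingers; the grasp point (between the pads) lies 19 mm behind it; x points along the fingers, z is the direction in which the jaws open and shut, and the axes are right-handed (so a half turn about x gives the same grasp; the last joint's range is limited). The gripper opens to 85 mm and grips with 20 to 120 N. Pads are 22 mm wide; open, the fingers measure 114 mm over their backs; the gripper's body (76 mm by 85 mm) begins 54 mm behind the grasp point. The pads swing forward as they close: fully open they stand 13 mm farther back than shut.
Start: joints at [1.163, 0.527, 1.433, -0, 1.181, -0.178], TCP at [0.142, 0.609, 0.231] pointing down, gripper open.
Joint ranges: [-3.08, 3.08], [-0.75, 2.2], [0.22, 2.44], [-1.43, 4.57], [0, 2.65], [-2.85, 2.85]. Speed limits (rad/s): [2.79, 2.79, 3.14, 3.14, 3.14, 3.14].

INTERFACE

Orientations are given as a unit quaternion [x, y, z, w].
In Python, from station import status, snapshot, camera_params, ticket gives the robot as it stands.
- The arm moves only by the tool arm_command, never from a script. Its argument "series" is a list that holds one entry, the list of rows, each a list of 4 numbers: the shift along the tool's x, y, z in mm, then the turn about the tool's x in rad. A call has 1 to 10 rows; each row shifts and turns the commanded pose from where the row before left it, along the tool's axes as they then stand; what a row does not reach is not made up. A row lasts 1/10 s, in which the tool goes at most 50 mm and 8.59 degrees, less where a joint would pass 70% of its speed; a pose out of reach is approached as far as the arm can. A call is refused whole if a number of a shift passes 50 or a number of a turn 0.15, either way. A call with a gripper value outside its range is refused whole. "jaw" is the opening in per cent of the stroke, from 0 (shut) to 100 (fully open), set as the call begins (left out, the last holds). The fingers move at their own pace and stop on an object; "force" is the grip in N (left out, the last holds). Time passes only in rows, so rows that do not move let the fingers close. It gives the time, the measured TCP pose, the force and the opening at its end, in the units of the state.
- status.sense(): the state, without advancing time (a new reading comes with each control period).
- snapshot(name): name is "scene" or "top" or "wrist"; returns the picture (400x640x3 uint8, red, green, blue); there is no depth.
- camera_params(name): a dict with "fovy" (degrees; the focal length in pixels is half the picture's height over the tangent of half this angle, whatever the lens; pixels are square), "cx", "cy" (the principal point, pixels), "k1" (the pictures are not rectified: a ray, as slopes to the right and down, at radius r is drawn at 1 + k1 r^2 times it, then the intrinsics apply), "extrinsics" (4x4, takes a point from camera to world coordinates); the wrist camera has in their place "mount" (4x4, takes a point from camera to tool coordinates, whose origin is the TCP and whose axes are the tool frame's). Camera axes: x right, y down, z forward; pixel columns grow to the right and rows downward; lengths in m; the calibration is good to about 2 mm. A picture is of the moment at which its call begins: read the wrist's pose just before it. camera_params takes no time and is no camera call.
- ticket.sign_off(): hands the job in, once; it reports no verdict.
The state is a dict: "t": time; "q": joint angles; "qd": joint speeds; "tau": joint torques, N m; "tcp_pos": TCP position; "tool_rot": TCP orientation; "force": force on the tool from outside, world axes, zero at the start; "ft_torque": the same for the moment, N m; "finger_gap": opening from 0.0 (shut) to 1.0 (fully open).
Only numpy, scipy, OpenCV 4.12 (cv2) and the standard library are available. Lean on these libraries where they do the work, as an engineer would, in place of code of your own. Each camera call takes 0.05 s, during which the arm holds its last target. There are 200 camera calls.

## Working session

There is one attempt and no reset: what is moved stays moved. The work goes in short steps, Python scripts to look and compute and a tool call to move; the robot and the scene stay as the last step left them, time stands still between calls to the robot, and variables do not carry over. Pictures are saved under pics/ and viewed, about 8 in all and at most 12, crops included, and the job is handed in when it is done.

Besides the shell and the picture viewer there is one more tool, called after "Emit:" as a command line: name --argument value ..., lists and objects as JSON in quotes. arm_command: Moves the arm, as the interface text tells. Its arguments: {"type":"object","properties":{"series":{"type":"array"},"jaw":{"type":"number"},"force":{"type":"number"}},"required":["series"]}

```bash
ls; mkdir -p pics; python3 - <<'E'
from station import status, snapshot, camera_params
import cv2,numpy as np
s=status.sense();print(s)
for n in("scene","top","wrist"):
    im=snapshot(n);cv2.imwrite(f"pics/{n}0.png",im[:,:,::-1]);
    p=camera_params(n);print(n,{k:(np.round(v,4).tolist()) for k,v in p.items()})
E
```

```text
pics
{'t': 0.0, 'q': array([ 1.16347382e+00,  5.28448969e-01,  1.43392149e+00, -2.04669921e-05,
        1.18143106e+00, -1.78505484e-01]), 'qd': array([-0.00191029, -0.00040903,  0.00047011, -0.0020774 ,  0.00070358,
        0.0020295 ]), 'tau': array([-8.33031736e-04, -4.42351842e+01, -1.78026026e+01, -1.99175943e-04,
        8.52633908e-03, -8.72034125e-07]), 'tcp_pos': array([0.14144992, 0.60802762, 0.23033811]), 'tool_rot': array([-0.44002873,  0.55449371,  0.43927844,  0.55312375]), 'force': array([0.50366246, 0.37699525, 0.32892532]), 'ft_torque': array([-0.00179076, -0.06975873,  0.00535868]), 'finger_gap': 0.9998159987374676}
scene {'fovy': 56.1499, 'cx': 312.2542, 'cy': 200.8076, 'k1': 0.0169, 'extrinsics': [[-0.8217, -0.4354, 0.3677, 0.2842], [-0.5696, 0.6096, -0.5512, 0.6819], [0.0159, -0.6624, -0.749, 0.7601], [0.0, 0.0, 0.0, 1.0]]}
top {'fovy': 56.4005, 'cx': 326.2858, 'cy': 199.3942, 'k1': -0.044, 'extrinsics': [[0.1255, -0.9642, 0.2337, 0.3984], [-0.9921, -0.123, 0.0252, 0.1827], [0.0044, -0.2351, -0.972, 0.99], [0.0, 0.0, 0.0, 1.0]]}
wrist {'fovy': 62.1638, 'cx': 324.2291, 'cy': 192.91, 'k1': -0.0011, 'mount': [[0.0007, -0.261, 0.9653, -0.1419], [-0.0, -0.9653, -0.261, 0.0661], [1.0, 0.0002, -0.0007, -0.0001], [0.0, 0.0, 0.0, 1.0]]}
```

View pics/top0.png

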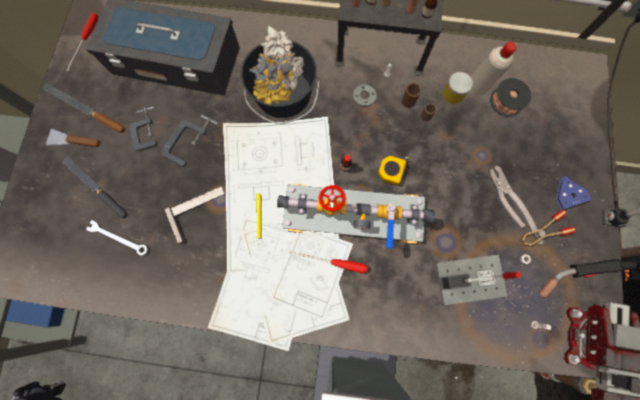

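View pics/scene0.png

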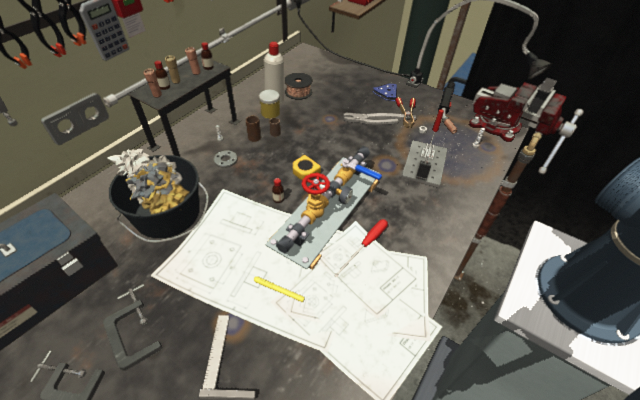

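```bash
python3 - <<'E'
import cv2
a=cv2.imread("pics/top0.png")[145:285,250:450]
cv2.imwrite("pics/c1.png",cv2.resize(a,None,fx=4,fy=4,interpolation=cv2.INTER_CUBIC))
a=cv2.imread("pics/scene0.png")[140:280,250:410]
cv2.imwrite("pics/c2.png",cv2.resize(a,None,fx=4,fy=4,interpolation=cv2.INTER_CUBIC))
E
```

```text
(no output)
```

View pics/c1.png

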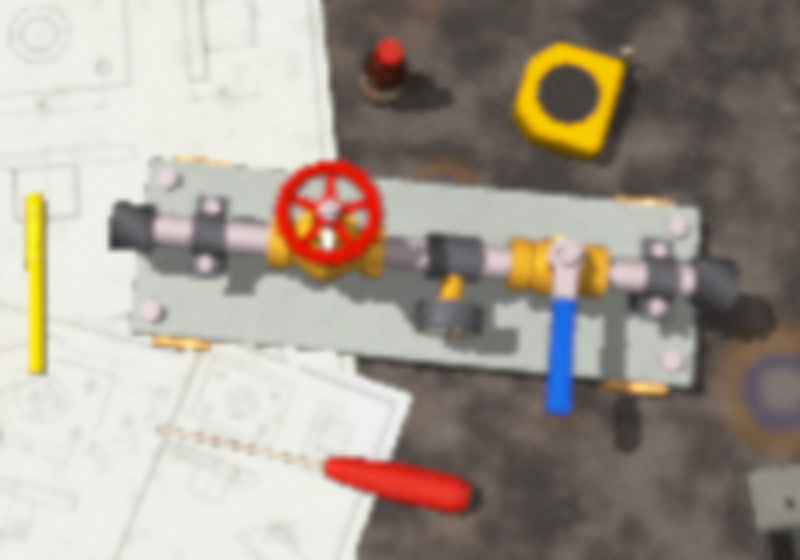

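View pics/c2.png

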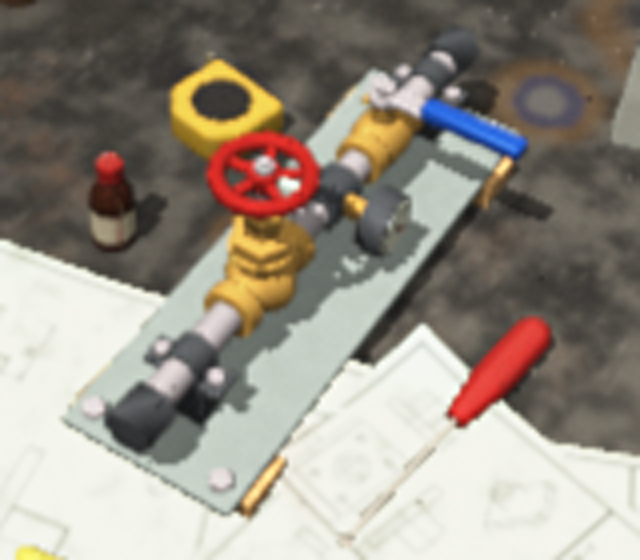

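```bash
cat >h.py <<'E'
import numpy as np,cv2
from station import status,snapshot,camera_params
from scipy.spatial.transform import Rotation as R
def cam(n,s=None):
    p=camera_params(n)
    if n=="wrist":
        T=np.eye(4);T[:3,:3]=R.from_quat(s["tool_rot"]).as_matrix();T[:3,3]=s["tcp_pos"];E=T@np.array(p["mount"])
    else:E=np.array(p["extrinsics"])
    return p,E
def ray(n,u,v,s=None):
    p,E=cam(n,s);f=200/np.tan(np.radians(p["fovy"]/2))
    d=np.array([(u-p["cx"])/f,(v-p["cy"])/f]);x=d.copy()
    for _ in range(20):x=d/(1+p["k1"]*(x@x))
    return E[:3,3],E[:3,:3]@np.array([x[0],x[1],1])
def onz(n,u,v,z,s=None):
    o,d=ray(n,u,v,s);return (o+d*(z-o[2])/d[2])
def proj(n,P,s=None):
    p,E=cam(n,s);f=200/np.tan(np.radians(p["fovy"]/2))
    c=np.linalg.inv(E)@np.append(P,1);x=c[:2]/c[2];x=x*(1+p["k1"]*(x@x));return f*x+[p["cx"],p["cy"]]
E
python3 - <<'E'
from h import *
t=lambda u,v,z:onz("top",u/4+250-.375,v/4+145-.375,z).round(4)
c=lambda u,v,z:onz("scene",u/4+250-.375,v/4+140-.375,z).round(4)
print("plate",[t(155,158,.028),t(702,207,.028),t(697,388,.028),t(133,333,.028)])
print("wheel",t(329,212,.165),c(264,170,.165))
print("pivot",t(565,252,.118),c(390,95,.118))
print("levertip",t(558,412,.112),c(523,145,.112))
print("caps",t(115,225,.072),t(735,283,.072))
print("bottle",t(383,92,0),c(115,240,0),"tape",t(570,98,.031),"sd",t(325,465,.012),t(470,495,.012),t(160,430,.012))
print("dial",t(450,315,.09))
s=status.sense();print(R.from_quat(s["tool_rot"]).as_matrix().round(3))
E
```

```text
plate [array([0.6587, 0.3138, 0.028 ]), array([ 0.6714, -0.0531,  0.028 ]), array([ 0.55  , -0.0577,  0.028 ]), array([0.5397, 0.3103, 0.028 ])]
wheel [0.6026 0.192  0.165 ] [0.6018 0.1942 0.165 ]
pivot [0.6076 0.0492 0.118 ] [0.5996 0.0553 0.118 ]
levertip [0.5124 0.0441 0.112 ] [0.5126 0.0403 0.112 ]
caps [0.6    0.3263 0.072 ] [ 0.6122 -0.0662  0.072 ]
bottle [0.7337 0.167  0.    ] [ 0.7345  0.1724 -0.    ] tape [0.7352 0.0415 0.031 ] sd [0.4721 0.1757 0.012 ] [0.4648 0.0802 0.012 ] [0.481  0.2853 0.012 ]
dial [0.5661 0.1115 0.09  ]
[[-0.001 -0.974  0.227]
 [-0.002  0.227  0.974]
 [-1.     0.    -0.002]]
```

Emit:
arm_command --series '[[[0,-34,-18.7,0],[0,-34,-18.7,0],[0,-34,-18.7,0],[0,-34,-18.7,0],[0,-34,-18.7,0],[0,-34,-18.7,0],[0,-34,-18.7,0],[0,-34,-18.7,0],[0,-34,-18.7,0],[0,-34,-18.7,0]]]' --jaw 100

```text
t: 1.15
tcp_pos: [0.4313, 0.3482, 0.2312]
tool_rot: [-0.44, 0.554, 0.44, 0.554]
force: [0.6, 0.3, 0.1]
finger_gap: 1.003
```

Emit:
arm_command --series '[[[0,-34,-18.7,0],[0,-34,-18.7,0],[0,-34,-18.7,0],[0,-34,-18.7,0],[0,-34,-18.7,0],[0,-34,-18.7,0],[0,0,0,0.14],[0,0,0,0.14],[0,0,0,0.14],[0,0,0,0.14]]]'

```text
t: 2.15
tcp_pos: [0.6035, 0.1936, 0.2308]
tool_rot: [-0.267, 0.655, 0.268, 0.654]
force: [0.4, -0.6, 0.8]
finger_gap: 1.003
```

Emit:
arm_command --series '[[[0,0,0,0.14],[0,0,0,0.14],[0,0,0,0.14],[0,0,0,0.14],[0,0,0,0.14],[0,0,0,0.14],[0,0,0,0.14],[0,0,0,0.14],[0,0,0,0.14],[0,0,0,0.14]]]'

```text
t: 3.15
tcp_pos: [0.6034, 0.1939, 0.2309]
tool_rot: [0.217, 0.673, -0.217, 0.673]
force: [-0.1, 0.4, 0.4]
finger_gap: 1.002
```

Emit:
arm_command --series '[[[0,0,0,0.14],[0,0,0,0.14],[0,0,0,0.14],[0,0,0,0.14],[0,0,0,0.14],[0,0,0,0.14],[0,0,0,0.14],[0,0,0,0.14],[0,0,0,0.14],[0,0,0,0.14]]]'

```text
t: 4.15
tcp_pos: [0.6034, 0.1939, 0.2309]
tool_rot: [-0.599, -0.375, 0.6, -0.375]
force: [0.0, -1.0, -0.4]
finger_gap: 1.002
```

```bash
python3 - <<'E'
from h import *
s=status.sense();im=snapshot("wrist");cv2.imwrite("pics/w1.png",im[:,:,::-1])
print(s);print(R.from_quat(s["tool_rot"]).as_matrix().round(3))
np.save("w1.npy",np.r_[s["tcp_pos"],s["tool_rot"]])
print(proj("wrist",np.array([.603,.193,.165]),s))
E
```

```text
{'t': 4.15, 'q': array([ 1.34853155e-01,  5.40368954e-01,  1.40918768e+00, -1.87597336e-05,
        1.19297436e+00,  2.15861528e+00]), 'qd': array([-1.03590431e-03,  7.07040957e-04,  8.57354663e-06,  1.57831487e-03,
       -5.47074586e-04,  1.38594987e+00]), 'tau': array([-6.16961061e-04, -4.49595809e+01, -1.79882795e+01,  6.29657802e-05,
        3.96372168e-03, -9.22654029e-01]), 'tcp_pos': array([0.60337913, 0.1938762 , 0.23086975]), 'tool_rot': array([-0.59920065, -0.3750882 ,  0.59981045, -0.37482642]), 'force': array([ 0.01047977, -1.00992225, -0.36303298]), 'ft_torque': array([-0.02507997,  0.04142314, -0.02576701]), 'finger_gap': 1.002225944647493}
[[-0.001  0.899 -0.438]
 [-0.    -0.438 -0.899]
 [-1.    -0.001  0.001]]
[325.27506986 206.97583289]
```

View pics/w1.png

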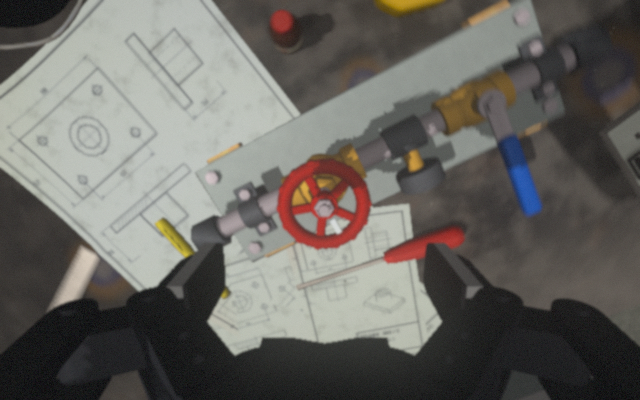

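Emit:
arm_command --series '[[[0,0,-0.7,0.14],[0,0,0,0.14],[0,0,0,0.14],[20,0,0,0],[20,0,0,0],[20,0,0,0],[20,0,0,0],[16,0,0,0],[0,0,0,0]]]'

```text
t: 5.1
tcp_pos: [0.6019, 0.1942, 0.1325]
tool_rot: [-0.661, -0.245, 0.666, -0.244]
force: [-0.8, -0.2, -0.7]
finger_gap: 1.0
```

Emit:
arm_command --series '[[[0,0,0,0],[0,0,0,0],[0,0,0,0],[0,0,0,0],[0,0,0,0],[0,0,0,0]]]' --jaw 0 --force 50

```text
t: 5.7
tcp_pos: [0.6038, 0.194, 0.1367]
tool_rot: [-0.664, -0.244, 0.664, -0.244]
force: [-2.3, -3.9, 6.3]
finger_gap: 0.724
```

```bash
python3 - <<'E'
from h import *
s=status.sense();im=snapshot("wrist");cv2.imwrite("pics/w2.png",im[:,:,::-1])
print({k:np.round(v,3) for k,v in s.items()})
E
```

```text
{'t': np.float64(5.7), 'q': array([ 1.360e-01,  6.520e-01,  1.491e+00, -1.000e-03,  9.990e-01,
        2.573e+00]), 'qd': array([-0.   ,  0.002, -0.001, -0.   , -0.   , -0.001]), 'tau': array([  0.958, -43.684, -15.578,   0.712,  -1.227,   0.064]), 'tcp_pos': array([0.604, 0.194, 0.137]), 'tool_rot': array([-0.664, -0.244,  0.664, -0.244]), 'force': array([-2.295, -3.893,  6.308]), 'ft_torque': array([-0.689,  0.809,  0.098]), 'finger_gap': np.float64(0.724)}
```

View pics/w2.png

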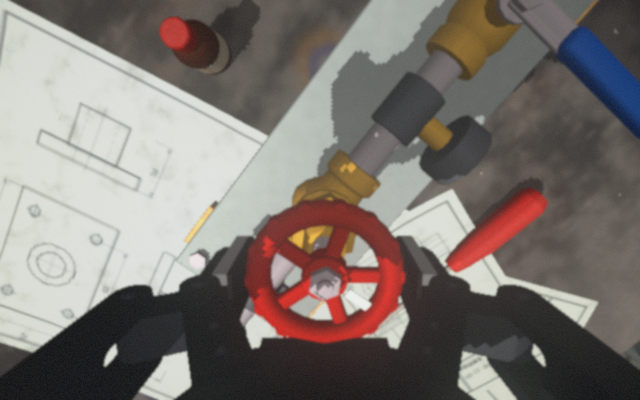

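Emit:
arm_command --series '[[[-1.5,0,0,0],[-0.3,0,0,-0.1],[-0.3,0,0,-0.1],[-0.3,0,0,-0.1],[-0.3,0,0,-0.1],[-0.3,0,0,-0.1]]]'

```text
t: 6.35
tcp_pos: [0.6038, 0.1942, 0.1384]
tool_rot: [-0.582, -0.401, 0.582, -0.401]
force: [-1.1, -1.8, 0.5]
finger_gap: 0.728
```

```bash
cat >st.py <<'E'
from h import *
s=status.sense()
m=R.from_quat(s["tool_rot"]).as_matrix()
print(s["t"].__round__(2),"q6",s["q"][5].round(3),"tcp",s["tcp_pos"].round(4),"F",s["force"].round(1),"M",s["ft_torque"].round(3),"tau6",s["tau"][5].round(3),"gap",round(float(s["finger_gap"]),3))
E
python3 st.py
```

```text
6.35 q6 2.07 tcp [0.6038 0.1942 0.1384] F [-1.1 -1.8  0.5] M [-0.702  0.312 -0.215] tau6 0.434 gap 0.728
```

Emit:
arm_command --series '[[[-0.3,0,0,-0.1],[-0.3,0,0,-0.1],[-0.3,0,0,-0.1],[-0.3,0,0,-0.1],[-0.3,0,0,-0.1],[-0.4,0,0,-0.1],[-0.3,0,0,-0.1],[-0.3,0,0,-0.1],[-0.3,0,0,-0.1],[-0.4,0,0,-0.1]]]'

```text
t: 7.35
tcp_pos: [0.6038, 0.1945, 0.1416]
tool_rot: [0.318, 0.631, -0.319, 0.631]
force: [-2.2, -2.0, 0.3]
finger_gap: 0.725
```

```bash
python3 st.py
```

```text
7.35 q6 1.07 tcp [0.6038 0.1945 0.1416] F [-2.2 -2.   0.3] M [-0.572  0.075 -0.239] tau6 0.436 gap 0.725
```

Emit:
arm_command --series '[[[-0.3,0,0,-0.1],[-0.3,0,0,-0.1],[-0.3,0,0,-0.1],[-0.3,0,0,-0.1],[-0.3,0,0,-0.1],[-0.4,0,0,-0.1],[0,0,0,0]]]'

```text
t: 8.05
tcp_pos: [0.6037, 0.1946, 0.1435]
tool_rot: [0.119, 0.697, -0.119, 0.697]
force: [-3.3, -0.8, 0.9]
finger_gap: 0.727
```

```bash
python3 st.py;python3 - <<'E'
from h import *
im=snapshot("wrist");cv2.imwrite("pics/w3.png",im[:,:,::-1])
E
```

```text
8.05 q6 0.473 tcp [0.6037 0.1946 0.1435] F [-3.3 -0.8  0.9] M [-0.294  0.098  0.112] tau6 -0.182 gap 0.727
```

View pics/w3.png

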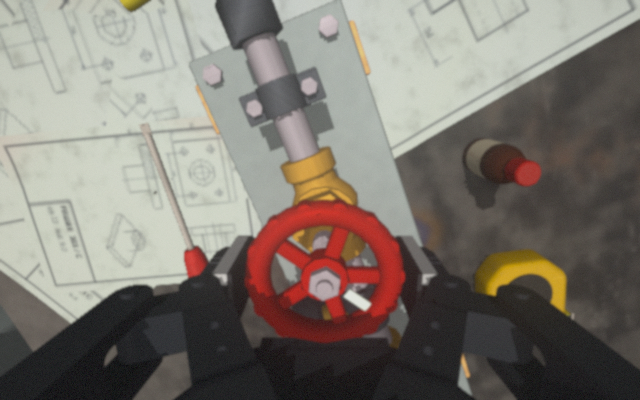

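Emit:
arm_command --series '[[[-0.2,0,0,-0.05],[-0.1,0,0,-0.05],[-0.2,0,0,-0.05],[-0.1,0,0,-0.05]]]'

```text
t: 8.5
tcp_pos: [0.6036, 0.1947, 0.1441]
tool_rot: [0.049, 0.706, -0.049, 0.705]
force: [-3.4, -1.7, 2.1]
finger_gap: 0.732
```

```bash
python3 st.py
```

```text
8.5 q6 0.275 tcp [0.6036 0.1947 0.1441] F [-3.4 -1.7  2.1] M [-0.329  0.109 -0.209] tau6 0.131 gap 0.732
```

Emit:
arm_command --series '[[[-0.2,0,0,-0.05],[-0.2,0,0,-0.05],[-0.2,0,0,-0.05],[-0.1,0,0,-0.05]]]'

```text
t: 8.9
tcp_pos: [0.6035, 0.1947, 0.1447]
tool_rot: [-0.021, 0.707, 0.022, 0.707]
force: [-4.1, -2.2, 0.9]
finger_gap: 0.727
```

```bash
python3 st.py
```

```text
8.9 q6 0.075 tcp [0.6035 0.1947 0.1447] F [-4.1 -2.2  0.9] M [-0.274  0.068 -0.182] tau6 0.131 gap 0.727
```

Emit:
arm_command --series '[[[-0.2,0,0,-0.05],[-0.1,0,0,-0.05],[-0.2,0,0,-0.05],[-0.2,0,0,-0.05]]]'

```text
t: 9.3
tcp_pos: [0.6034, 0.1947, 0.1454]
tool_rot: [-0.092, 0.701, 0.092, 0.701]
force: [-3.5, -1.9, 0.2]
finger_gap: 0.727
```

```bash
python3 st.py
```

```text
9.3 q6 -0.125 tcp [0.6034 0.1947 0.1454] F [-3.5 -1.9  0.2] M [-0.143  0.111 -0.202] tau6 0.133 gap 0.727
```

Emit:
arm_command --series '[[[-0.2,0,0,-0.05],[-0.1,0,0,-0.05],[-0.2,0,0,-0.05],[-0.1,0,0,-0.05]]]'

```text
t: 9.7
tcp_pos: [0.6034, 0.1947, 0.146]
tool_rot: [-0.161, 0.689, 0.162, 0.688]
force: [-4.6, -1.3, 1.3]
finger_gap: 0.724
```

```bash
python3 st.py
```

```text
9.7 q6 -0.325 tcp [0.6034 0.1947 0.146 ] F [-4.6 -1.3  1.3] M [-0.061  0.178 -0.199] tau6 0.131 gap 0.724
```

Emit:
arm_command --series '[[[-0.2,0,0,-0.05],[-0.2,0,0,-0.05],[-0.2,0,0,-0.05],[-0.1,0,0,-0.05]]]'

```text
t: 10.1
tcp_pos: [0.6033, 0.1946, 0.1466]
tool_rot: [-0.229, 0.669, 0.23, 0.669]
force: [-3.9, -1.0, 1.1]
finger_gap: 0.725
```

```bash
python3 st.py
```

```text
10.1 q6 -0.525 tcp [0.6033 0.1946 0.1466] F [-3.9 -1.   1.1] M [-0.068  0.263 -0.225] tau6 0.132 gap 0.725
```

Emit:
arm_command --series '[[[-0.2,0,0,-0.05],[-0.1,0,0,-0.05],[-0.2,0,0,-0.05],[-0.2,0,0,-0.05]]]'

```text
t: 10.5
tcp_pos: [0.6033, 0.1946, 0.1473]
tool_rot: [-0.294, 0.643, 0.295, 0.642]
force: [-4.7, -3.6, 0.1]
finger_gap: 0.73
```

```bash
python3 st.py
```

```text
10.5 q6 -0.725 tcp [0.6033 0.1946 0.1473] F [-4.7 -3.6  0.1] M [-0.012  0.263 -0.238] tau6 0.134 gap 0.73
```

Emit:
arm_command --series '[[[-0.2,0,0,-0.05],[-0.1,0,0,-0.05],[-0.2,0,0,-0.05],[-0.1,0,0,-0.05]]]'

```text
t: 10.9
tcp_pos: [0.6032, 0.1945, 0.1479]
tool_rot: [-0.357, 0.61, 0.358, 0.61]
force: [-3.8, -2.2, 0.3]
finger_gap: 0.724
```

```bash
python3 st.py
```

```text
10.9 q6 -0.925 tcp [0.6032 0.1945 0.1479] F [-3.8 -2.2  0.3] M [-0.039  0.336 -0.173] tau6 0.132 gap 0.724
```

Emit:
arm_command --series '[[[-0.2,0,0,-0.05],[-0.2,0,0,-0.05],[-0.2,0,0,-0.05],[-0.1,0,0,-0.05]]]'

```text
t: 11.3
tcp_pos: [0.6032, 0.1945, 0.1485]
tool_rot: [-0.416, 0.572, 0.417, 0.571]
force: [-3.1, -2.2, 1.2]
finger_gap: 0.729
```

```bash
python3 st.py
```

```text
11.3 q6 -1.125 tcp [0.6032 0.1945 0.1485] F [-3.1 -2.2  1.2] M [-0.034  0.498 -0.258] tau6 0.133 gap 0.729
```

Emit:
arm_command --series '[[[-0.2,0,0,-0.05],[-0.1,0,0,-0.05],[-0.2,0,0,-0.05],[-0.1,0,0,-0.05]]]'

```text
t: 11.7
tcp_pos: [0.6031, 0.1944, 0.1492]
tool_rot: [-0.471, 0.527, 0.472, 0.526]
force: [-3.4, -2.9, 1.2]
finger_gap: 0.725
```

```bash
python3 st.py
```

```text
11.7 q6 -1.325 tcp [0.6031 0.1944 0.1492] F [-3.4 -2.9  1.2] M [-0.044  0.477 -0.232] tau6 0.132 gap 0.725
```

Emit:
arm_command --series '[[[-0.2,0,0,-0.05],[-0.1,0,0,-0.05],[-0.2,0,0,-0.05],[-0.2,0,0,-0.05]]]'

```text
t: 12.1
tcp_pos: [0.6031, 0.1943, 0.1498]
tool_rot: [-0.521, 0.478, 0.523, 0.477]
force: [-3.5, -2.5, -0.8]
finger_gap: 0.725
```

```bash
python3 st.py
```

```text
12.1 q6 -1.525 tcp [0.6031 0.1943 0.1498] F [-3.5 -2.5 -0.8] M [-0.15   0.486 -0.2  ] tau6 0.134 gap 0.725
```

Emit:
arm_command --series '[[[-0.2,0,0,-0.05],[-0.1,0,0,-0.05],[-0.2,0,0,-0.05],[-0.1,0,0,-0.05]]]'

```text
t: 12.5
tcp_pos: [0.6031, 0.1942, 0.1502]
tool_rot: [-0.566, 0.423, 0.568, 0.422]
force: [-3.2, -2.5, -0.5]
finger_gap: 0.729
```

```bash
python3 st.py
```

```text
12.5 q6 -1.725 tcp [0.6031 0.1942 0.1502] F [-3.2 -2.5 -0.5] M [-0.129  0.478 -0.417] tau6 -0.05 gap 0.729
```

Emit:
arm_command --series '[[[-0.1,0,0,-0.025],[-0.1,0,0,-0.025]]]'

```text
t: 12.7
tcp_pos: [0.6031, 0.1942, 0.1502]
tool_rot: [-0.577, 0.409, 0.578, 0.408]
force: [-3.1, -4.3, -2.1]
finger_gap: 0.728
```

```bash
python3 st.py
```

```text
12.7 q6 -1.775 tcp [0.6031 0.1942 0.1502] F [-3.1 -4.3 -2.1] M [-0.142  0.548 -0.52 ] tau6 -0.286 gap 0.728
```

Emit:
arm_command --series '[[[0,0,0,0],[0,0,0,0],[0,0,0,0]]]'

```text
t: 13.0
tcp_pos: [0.6031, 0.1942, 0.1502]
tool_rot: [-0.577, 0.409, 0.578, 0.407]
force: [-3.1, -4.1, -3.0]
finger_gap: 0.728
```

```bash
python3 st.py;python3 - <<'E'
from h import *
im=snapshot("wrist");cv2.imwrite("pics/w4.png",im[:,:,::-1])
E
```

```text
13.0 q6 -1.775 tcp [0.6031 0.1942 0.1502] F [-3.1 -4.1 -3. ] M [-0.093  0.667 -0.309] tau6 -0.281 gap 0.728
```

View pics/w4.png

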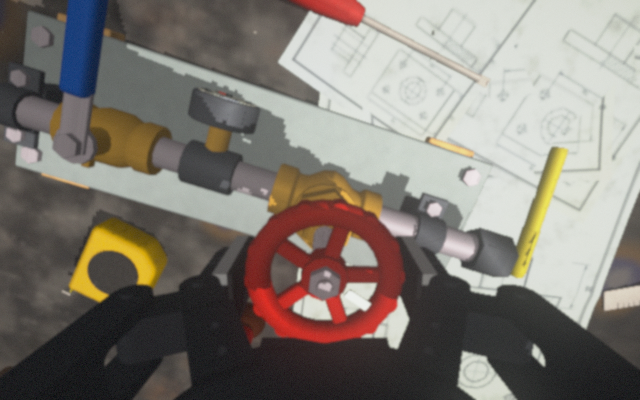

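Emit:
arm_command --series '[[[0,0,0,0],[0,0,0,0],[0,0,0,0],[0,0,0,0],[-10,0,0,0],[-20,0,0,0],[-30,0,0,0],[-30,0,0,0],[0,0,0,0.14],[0,0,0,0.14]]]' --jaw 100

```text
t: 14.05
tcp_pos: [0.6051, 0.1948, 0.2436]
tool_rot: [0.515, -0.484, -0.513, -0.487]
force: [0.4, -0.9, -0.3]
finger_gap: 0.999
```

```bash
python3 st.py; python3 -c "
from h import *
print(R.from_quat(status.sense()['tool_rot']).as_matrix().round(3))"
```

```text
14.05 q6 -1.491 tcp [0.6051 0.1948 0.2436] F [ 0.4 -0.9 -0.3] M [-0.008 -0.01   0.022] tau6 -0.939 gap 0.999
[[ 0.005 -0.998 -0.056]
 [ 0.001 -0.056  0.998]
 [-1.    -0.005  0.   ]]
```

Emit:
arm_command --series '[[[0,0,0,0.14],[0,0,0,0.14],[0,0,0,0.14],[0,0,0,0.14],[0,0,0,0.14],[0,0,0,0.14],[0,0,0,0.14],[0,0,0,0.14],[0,0,0,0.14],[0,0,0,0.14]]]'

```text
t: 15.05
tcp_pos: [0.6043, 0.1947, 0.2418]
tool_rot: [-0.08, 0.702, 0.08, 0.703]
force: [0.3, -0.3, 0.2]
finger_gap: 1.006
```

Emit:
arm_command --series '[[[0,0,0,0.14],[0,0,0,0.14],[0,0,0,0.14],[0,0,0,0.14],[0,0,0,0.14],[0,0,0,0.14],[0,0,0,0.14],[0,0,0,0.14],[0,0,0,0.14],[0,0,0,0.14]]]' --jaw 50

```text
t: 16.05
tcp_pos: [0.6043, 0.1947, 0.2419]
tool_rot: [0.392, 0.588, -0.391, 0.589]
force: [-0.5, 0.7, -0.1]
finger_gap: 0.502
```

```bash
python3 st.py; python3 -c "
from h import *
m=R.from_quat(status.sense()['tool_rot']).as_matrix();print(m.round(3),np.arctan2(m[1,2],m[0,2]))"
```

```text
16.05 q6 1.31 tcp [0.6043 0.1947 0.2419] F [-0.5  0.7 -0.1] M [ 0.009 -0.021 -0.026] tau6 -0.922 gap 0.502
[[ 0.002  0.922  0.387]
 [ 0.     0.387 -0.922]
 [-1.     0.002  0.   ]] -1.1735948624809203
```

Emit:
arm_command --series '[[[0,0,0,0.12],[0,0,0,0.12],[0,0,0,0.12],[0,-14,29,0],[0,-14,29,0],[0,-14,29,0],[0,-14,29,0],[0,-14,29,0],[0,0,0,0],[0,0,0,0]]]'

```text
t: 17.05
tcp_pos: [0.5407, 0.0463, 0.2418]
tool_rot: [0.49, 0.51, -0.489, 0.511]
force: [0.1, -0.1, -0.2]
finger_gap: 0.503
```

```bash
python3 st.py; python3 -c "
from h import *
s=status.sense();im=snapshot('wrist');cv2.imwrite('pics/w5.png',im[:,:,::-1])
m=R.from_quat(s['tool_rot']).as_matrix();print(m.round(3),np.arctan2(m[1,2],m[0,2]))
print(proj('wrist',np.array([.607,.048,.12]),s),proj('wrist',np.array([.537,.046,.1175]),s))
"
```

```text
17.05 q6 1.409 tcp [0.5407 0.0463 0.2418] F [ 0.1 -0.1 -0.2] M [ 0.01   0.019 -0.009] tau6 -0.012 gap 0.503
[[ 0.002  0.999  0.041]
 [ 0.     0.041 -0.999]
 [-1.     0.002 -0.   ]] -1.5296283252735632
[325.37406257 102.81575543] [324.22392686 190.34203236]
```

View pics/w5.png

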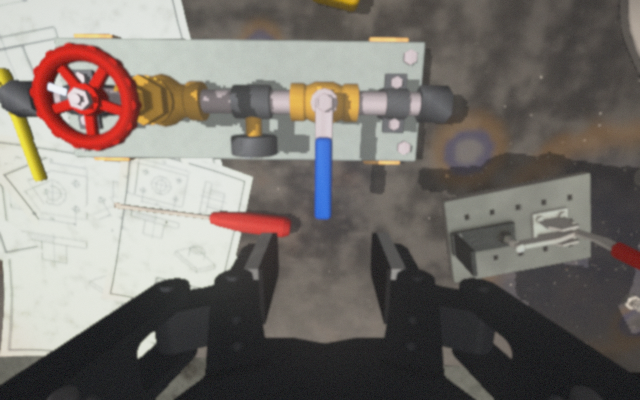

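Emit:
arm_command --series '[[[29,-1.7,-0.7,0],[29,0,0,0],[29,0,0,0],[29,0,0,0],[29,0,0,0],[0,0,0,0],[0,0,0,0]]]'

```text
t: 17.8
tcp_pos: [0.539, 0.0482, 0.0958]
tool_rot: [0.489, 0.511, -0.489, 0.511]
force: [0.1, -0.6, 0.2]
finger_gap: 0.5
```

Emit:
arm_command --series '[[[0,0,0,0],[0,0,0,0],[0,0,0,0],[0,0,0,0],[0,0,0,0],[0,0,0,0]]]' --jaw 0 --force 30

```text
t: 18.4
tcp_pos: [0.5399, 0.0472, 0.0975]
tool_rot: [0.49, 0.509, -0.488, 0.511]
force: [0.0, 0.8, 6.8]
finger_gap: 0.155
```

```bash
python3 st.py; python3 -c "
from h import *
s=status.sense();im=snapshot('wrist');cv2.imwrite('pics/w6.png',im[:,:,::-1])"
```

```text
18.4 q6 1.409 tcp [0.5399 0.0472 0.0975] F [0.  0.8 6.8] M [ 0.067 -0.004 -0.219] tau6 -0.169 gap 0.155
```

View pics/w6.png

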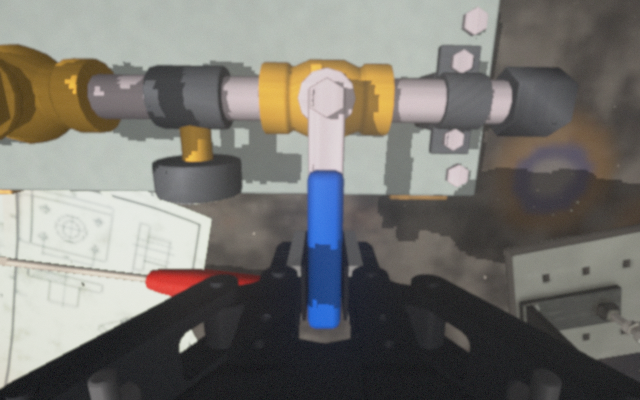

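Emit:
arm_command --series '[[[-1.5,0.35,6.9,-0.1],[0,0.35,6.9,-0.1],[0,0.35,6.9,-0.1],[0,0.35,6.9,-0.1],[0,0.35,6.9,-0.1],[0,0.35,6.9,-0.1],[0,0.35,6.9,-0.1],[0,0.35,6.9,-0.1]]]'

```text
t: 19.25
tcp_pos: [0.5621, -0.001, 0.0976]
tool_rot: [0.251, 0.661, -0.25, 0.661]
force: [1.8, 2.5, -1.7]
finger_gap: 0.164
```

```bash
python3 st.py
```

```text
19.25 q6 0.523 tcp [ 0.5621 -0.001   0.0976] F [ 1.8  2.5 -1.7] M [ 0.48  -0.22  -0.196] tau6 0.539 gap 0.164
```

Emit:
arm_command --series '[[[0,0.35,6.9,-0.1],[0,0.35,6.9,-0.1],[0,0.35,6.9,-0.1],[0,0.35,6.9,-0.1],[0,0.35,6.9,-0.1],[0,0.35,6.9,-0.1],[0,0.35,6.9,-0.1],[0,0,3.5,-0.05],[0,0,0,0]]]'

```text
t: 20.15
tcp_pos: [0.6091, -0.0185, 0.0976]
tool_rot: [-0.008, 0.707, 0.008, 0.707]
force: [-0.3, 1.7, 0.9]
finger_gap: 0.164
```

```bash
python3 st.py
```

```text
20.15 q6 -0.237 tcp [ 0.6091 -0.0185  0.0976] F [-0.3  1.7  0.9] M [0.325 0.007 0.143] tau6 0.033 gap 0.164
```

Emit:
arm_command --series '[[[0,0,2,-0.03],[0,0,2,-0.03],[0,0,0,0],[0,0,0,0]]]'

```text
t: 20.55
tcp_pos: [0.6098, -0.0185, 0.0975]
tool_rot: [-0.027, 0.709, 0.029, 0.704]
force: [-7.6, 0.6, 6.7]
finger_gap: 0.161
```

```bash
python3 st.py
```

```text
20.55 q6 -0.292 tcp [ 0.6098 -0.0185  0.0975] F [-7.6  0.6  6.7] M [-0.01   1.115 -0.848] tau6 -0.863 gap 0.161
```

Emit:
arm_command --series '[[[0,0,-2,0.03],[0,0,0,0],[0,0,0,0],[0,0,0,0],[-10,0,0,0],[-30,0,0,0],[-30,0,0,0],[-30,0,0,0],[-40,0,0,0],[0,0,0,0]]]' --jaw 50

```text
t: 21.55
tcp_pos: [0.6153, -0.0196, 0.2443]
tool_rot: [-0.02, 0.702, 0.017, 0.712]
force: [-0.1, -0.8, 0.3]
finger_gap: 0.498
```

```bash
python3 st.py; python3 -c "
from h import *
a=snapshot('wrist');b=snapshot('top')
b=cv2.resize(b[145:285,250:450],None,fx=2.857,fy=2.857,interpolation=cv2.INTER_CUBIC)
im=np.hstack([a,b[:400]]);im=cv2.resize(im,None,fx=.65,fy=.65,interpolation=cv2.INTER_AREA);print(im.shape);cv2.imwrite('pics/w7.png',im[:,:,::-1])"
```

```text
21.55 q6 -0.266 tcp [ 0.6153 -0.0196  0.2443] F [-0.1 -0.8  0.3] M [ 0.007  0.01  -0.044] tau6 0.001 gap 0.498
(260, 787, 3)
```

View pics/w7.png

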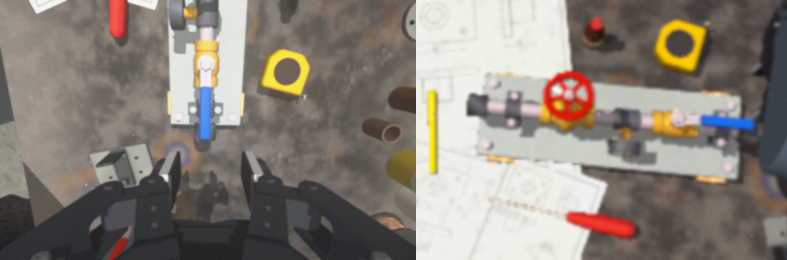

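```bash
python3 -c "
from station import ticket
print(ticket.sign_off())"
```

```text
the job is handed in; nothing more can be done
None
```

I opened the main valve onto its back seat, then swung the cock open, let go and handed the job in at about 21.6 s. No verdict came back.

- **Main valve:** I gripped the handwheel across its rim and turned it about 4.35 rad anticlockwise, rising with the stem. Contact came at about 4.1 rad, where the turning torque went from a steady 0.21 N m to 0.42 N m. A last 0.05 rad brought it to 0.52 N m. The wheel did not slip in the hand; its white mark held its place in the wrist pictures.
- **Seat press:** I could not measure this directly. From the turn past contact (at most 0.25 rad) I put it at 60–80 N. The last torque reading alone suggests nearer 90 N. Both lie between snug (30 N) and forced (120 N). I did not re-check the press after letting go.
- **Cock:** I swung the lever through about 1.57 rad, and it then stopped against about 8 N at the grip. The final wrist picture shows it in line with the pipe.
- **Surroundings:** In the final top view the screwdriver, tape, bottle and marker look unmoved, with the bottle upright; I judged this by eye. The arm was clear above the pipework with contact force near zero.

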